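# Lay the valve into the run-out gauge

## Robot

A 6-joint arm with a two-finger parallel gripper is mounted at the origin on the work surface; the furniture and walls round the work are solid. World frame = base frame: x ahead of the robot, y to its left, z up, the work surface at z = 0. Lengths are in m, angles in rad, forces in N, time in s.
With the tool pointing down it reaches from about 0.225 to 0.875 m from the base axis. Payload 3.4 kg.
Tool frame: the origin (TCP) lies at the very end of the fingers, on their centre line; the grasp point (between the pads) lies 19 mm behind it; z points along the fingers, y is the line along which they close (so a half turn about z gives the same grasp; the last joint's range is limited). The gripper opens to 85 mm and grips with 20 to 120 N. Pads are 22 mm wide; open, the fingers measure 114 mm over their backs; the gripper's body (76 mm by 85 mm) begins 54 mm behind the grasp point. The pads swing forward as they close: fully open they stand 13 mm farther back than shut.
Start: joints at [-1.264, 0.276, 1.505, -0, 1.361, -0.121], TCP at [0.239, -0.523, 0.201] pointing down, gripper open.
Joint ranges: [-2.89, 2.89], [-0.75, 2.08], [0.22, 2.7], [-1.18, 4.32], [0.11, 2.71], [-2.7, 2.7]. Speed limits (rad/s): [2.57, 2.57, 3.14, 3.14, 3.14, 3.14].

## Interface

Orientations are given as a unit quaternion [w, x, y, z].
In Python, from rig import manip gives the robot as it stands. The module is installed in compiled form; this text tells all that it offers.
- The arm moves only by the tool play_rows, never from a script. Its argument "motion" is a list of rows, each a list of 5 numbers: the shift along the tool's x, y, z in units of 40 mm (1.0 is 40 mm), then the turn about the tool's z in units of 10 degrees (1.0 is 10 degrees), then the finger opening in mm, from 0 to 85.4. A call has 1 to 5 rows; each row is the pose to reach, as a shift and turn from the pose commanded when the call began, along the tool's axes at that moment; what a row does not reach only later rows make up. A row lasts 1/8 s, in which the tool goes at most 62.5 mm and 10.7 degrees, less where a joint would pass 70% of its speed; a pose out of reach is approached as far as the arm can. A call with a gripper value outside its range is refused whole. The fingers move at their own pace and stop on an object; "newtons" is the grip in N (left out, the last holds). Time passes only in rows, so rows that repeat a pose let the fingers close. It gives the time, the measured TCP pose, the force, the opening and the grip force at its end, in the units of the state.
- manip.get_state(): the state, without advancing time (a new reading comes with each control period).
- manip.get_image(name): name is "scene" or "top"; returns a dict with "img" (480x640x3 uint8, red, green, blue), "range_z" (480x640 float32, m along the optical axis (not along the pixel's ray), 0 where there is no reading), "fx", "fy", "cx", "cy" (pixels), "R" (3x3) and "t" (3): a world point X has camera coordinates R X + t. Camera axes: x right, y down, z forward; pixel columns grow to the right and rows downward; lengths in m; the calibration is good to about 2 mm. A picture is of the moment at which its call begins.
- manip.sign_off(): hands the job in; it is judged then, once.
The state is a dict: "clock": time; "qpos": joint angles; "qd": joint speeds; "effort": joint torques, N m; "position": TCP position; "ee_rot": TCP orientation; "contact_force": force on the tool from outside, world axes, zero at the start; "moment": the same for the moment, N m; "width": finger opening in m; "gripper_force": force on a finger pad.
Only numpy, scipy, OpenCV 4.12 (cv2) and the standard library are available. Lean on these libraries where they do the work, as an engineer would, in place of code of your own. Each camera call takes 0.05 s, during which the arm holds its last target. There are 200 camera calls.

## Task

Get the valve ready for its run-out check: push the valve that stands on the gauge over so that its stem comes down into the two V-rests of the gauge, push on its head until the stem end is up against the end stop, then flip the roller arm over so that its roller rests on the stem. Only push with the fingertips: do not grip or lift the valve, and leave the parts standing round the gauge alone.

Things in the scene. Friction and masses are not known exactly. Their poses are not given: they have to be found in the camera images.
- gauge: valve run-out gauge, fixed: grey base plate 84 x 250 x 12 mm (x, y, z), origin at the centre of its underside on the bench. Its measuring axis is its own +y at x = 0, 36.5 mm up. Along y: loading step (-112 to -60 mm), V-rests (-15, +60), end stop (+98). The roller arm is on the -x side, the dial on the +x side. Only the raised arm is higher than 60 mm
- valve: poppet valve, about 75 g, standing on its head on the loading step, stem up. 145 mm long, head 36 mm across with a flat face, 7 mm round stem from 20 mm up. Origin: centre of the head's face; z along the stem. Pushed on the stem to the gauge's +y it tips over its rim (beyond about 22 degrees it falls), then lies with its face near gauge y = -70 mm, some 20 mm short of home
- stem_end (a point): middle of the valve's stem end, 145 mm from the head face (turns with the valve; on the gauge's axis at the end stop when the job is done)
- step (a point): centre of the top of the gauge's loading step, 18 mm above the bench
- vee_near_head (a point): V-rest nearer to the valve head, white plastic, 12 mm thick along y: this point is the axis of a seated stem, 36.5 mm above the bench. The V opens upward, 37 mm wide at its top, which is 56 mm above the bench
- dial (a point): middle of the face of a dial indicator lying face up beside the step on the +x side, 47 mm up, 43 mm across, not used. It reaches to gauge x = 104 mm; its plunger ends at x = 19 mm, 1 mm clear of the seated valve head
- vee_far (a point): the other V-rest, the same, 75 mm farther along the gauge's +y
- end_stop (a point): middle of the face of the end stop's steel button, which faces the gauge's -y, on the axis of the seated stem. With the stem end against it the head face is at y = -47 mm of the gauge, free in the air beyond the step
- roller_arm (a joint): roller arm hinged about a line along y at gauge x = -34, y = 22 mm, 48 mm up; rad. 0: up, leaning back to -x by 20 degrees (start); 0.35: upright; 1.92: level to +x, its roller (16 mm across, 34 mm from the hinge) on a seated stem; 2.15: lower stop, reached if no valve lies there. 70 g, free: pushed past upright it falls on by itself
- tab_of_arm (a point): on the roller arm, 60 mm from the hinge and 8 mm short of the end of its 20 mm wide tab: about 105 mm above the bench when up. The arm is pushed on its back, from the gauge's -x side towards +x
- other_valve: another valve (145 mm tall, 33 mm head) standing on the bench near the -x, +y corner of the gauge, to be left alone; origin at its underside
- spring: valve spring, 30 mm across, 52 mm tall, standing on the +x side of the gauge, to be left alone; origin at its underside
- seal: valve stem seal, 25 mm across, 19 mm tall, standing on the +x side of the gauge, to be left alone; origin at its underside
- tappet: bucket tappet, 41 mm across, 31 mm tall, standing on the +x side of the gauge, to be left alone; origin at its underside

How it is judged:
By the outcome, as a careful person would: the job done as asked, in the order asked, and still so for the second after the job is handed in, with the robot touching nothing.
It also fails if it takes over 48 s, if anything falls off the work surface, if the arm or the gripper's body presses on something with over 40 N, if the wrist force passes 120 N, or if a joint passes its speed limit or range.

## Working session

There is one attempt and no reset: what is moved stays moved. The work goes in short steps, Python scripts to look and compute and a tool call to move; the robot and the scene stay as the last step left them, time stands still between calls to the robot, and variables do not carry over. Pictures are saved under pics/ and viewed, at most 10 in all, crops included, and the job is handed in when it is done.

Besides the shell and the picture viewer there is one more tool, called after ">>>" in YAML: its name, and indented under it one key for each argument. play_rows: Moves the arm, as the interface text tells. Its arguments: {"type":"object","properties":{"motion":{"type":"array","items":{"type":"array","items":{"type":"number"}}},"newtons":{"type":"number"}},"required":["motion"]}

```bash
mkdir -p pics; cat > h.py <<'E'
import numpy as np, cv2
from rig import manip
def grab(n,tag):
    d=manip.get_image(n); cv2.imwrite(f'pics/{tag}.png',d['img'][:,:,::-1]); np.savez(f'{tag}.npz',**d); return d
def cloud(d):
    z=d['range_z']; v,u=np.mgrid[:480,:640]
    c=np.stack([(u-d['cx'])/d['fx']*z,(v-d['cy'])/d['fy']*z,z],-1)
    return (c-d['t'])@np.array(d['R'])
def pix(d,X):
    c=np.array(d['R'])@np.array(X)+d['t']; return c[0]/c[2]*d['fx']+d['cx'],c[1]/c[2]*d['fy']+d['cy']
E
python3 - <<'E'
from h import *
for n in('scene','top'):
    d=grab(n,n+'0'); print(n,d['fx'],d['cx'],d['cy'],-np.array(d['R']).T@d['t'])
    print(np.array(d['R']).round(3))
print(manip.get_state())
E
```

```text
scene 573.0368831723957 315.54005158947604 244.90021343001135 [-0.01242694 -0.42660461  0.54747872]
[[ 0.655 -0.755  0.02 ]
 [-0.372 -0.345 -0.862]
 [ 0.658  0.557 -0.507]]
top 514.9642936398978 324.15587669499683 233.57278023166384 [0.362071   0.06259585 1.01857149]
[[-0.085 -0.996 -0.002]
 [-0.976  0.084 -0.2  ]
 [ 0.2   -0.015 -0.98 ]]
{'clock': 0.1, 'qpos': array([-1.26400117e+00,  2.76514665e-01,  1.50601259e+00,  3.55642954e-05,
        1.36069597e+00, -1.20983544e-01]), 'qd': array([ 0.00073841, -0.00113091, -0.00160886,  0.00019421, -0.00061621,
       -0.00058818]), 'effort': array([ 1.10332028e-03, -4.17700589e+01, -2.46405065e+01, -2.29407615e-04,
        5.82613080e-03, -4.87623808e-06]), 'position': array([ 0.23839694, -0.5226787 ,  0.20013358]), 'ee_rot': array([-8.13380256e-04,  9.77213211e-01,  2.12258511e-01, -5.83225219e-05]), 'contact_force': array([-0.7803532 ,  0.51227604, -0.76095792]), 'moment': array([ 0.00742385, -0.00742264, -0.0141631 ]), 'gripper_force': 0.0, 'width': 0.08510523590432009}
```

View pics/scene0.png

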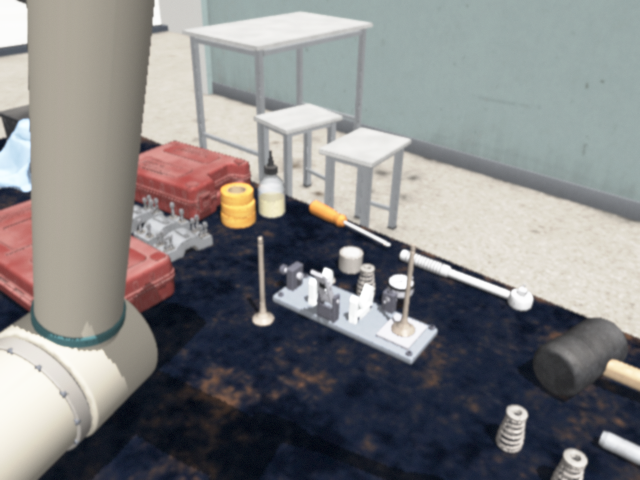

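View pics/top0.png

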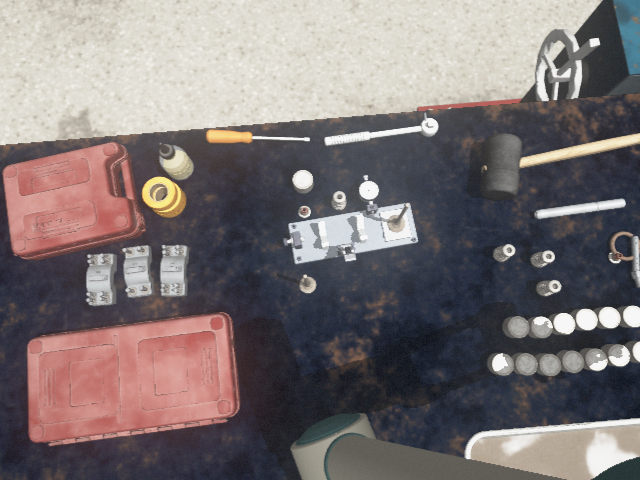

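The scene view shows the gauge at about (355,315), with the valve's base at (403,325) and stem tip at (411,248). In the top view the gauge is centred near (355,233), the step and valve near (398,222), and the other valve at (307,284). Gauge +y points left in the top view and +x points up.

```bash
python3 - <<'E'
from h import *
T=dict(np.load('top0.npz')); S=dict(np.load('scene0.npz'))
for d,roi,n in((T,(slice(170,310),slice(270,440)),'top'),(S,(slice(235,370),slice(240,450)),'scene')):
    P=cloud(d)
    p=P[roi].reshape(-1,3); col=d['img'][roi].reshape(-1,3).astype(int)
    m=(col.min(1)>110)&(abs(p[:,2]-.012)<.006)
    q=p[m]; 
    r=cv2.minAreaRect(q[:,:2].astype(np.float32)*1000); print(n,m.sum(),r,np.median(q[:,2]))
    print(cv2.boxPoints(r).round(1).tolist())
    h=p[p[:,2]>.07]; print('high',len(h)); 
    if len(h): print(h[np.argsort(h[:,2])][::max(1,len(h)//25)].round(3).tolist())
for n,d,(a,b,c,e) in(('t',T,(170,310,270,440)),('s',S,(225,370,230,450))):
    cv2.imwrite(f'pics/{n}c.png',cv2.resize(d['img'][a:b,c:e,::-1],None,fx=3.6,fy=3.6,interpolation=cv2.INTER_CUBIC))
a=cv2.imread('pics/tc.png');b=cv2.imread('pics/sc.png')
print(a.shape,b.shape)
E
```

```text
top 3843 ((586.9866333007812, 3.3034820556640625), (191.01161193847656, 267.90325927734375), 19.81432342529297) 0.012620333756690524
[[451.70001220703125, 97.0], [542.5, -155.10000610351562], [722.2000122070312, -90.30000305175781], [631.4000244140625, 161.6999969482422]]
high 340
[[0.571, -0.095, 0.07], [0.512, 0.017, 0.082], [0.518, 0.013, 0.085], [0.52, 0.013, 0.086], [0.571, -0.096, 0.088], [0.515, 0.01, 0.089], [0.518, -0.002, 0.091], [0.571, -0.097, 0.096], [0.506, 0.009, 0.1], [0.504, 0.013, 0.103], [0.504, -0.001, 0.104], [0.495, 0.014, 0.106], [0.497, 0.001, 0.107], [0.496, 0.009, 0.109], [0.498, 0.003, 0.111], [0.57, -0.097, 0.12], [0.467, 0.087, 0.134], [0.466, 0.088, 0.144], [0.467, 0.086, 0.148], [0.571, -0.096, 0.161], [0.362, 0.063, 1.019], [0.362, 0.063, 1.019], [0.362, 0.063, 1.019], [0.362, 0.063, 1.019], [0.362, 0.063, 1.019], [0.362, 0.063, 1.019], [0.362, 0.063, 1.019]]
scene 4006 ((618.4802856445312, -14.683197021484375), (321.6033020019531, 248.67506408691406), 0.08882606774568558) 0.013588203198119216
[[457.5, 109.4000015258789], [457.8999938964844, -139.3000030517578], [779.5, -138.8000030517578], [779.0999755859375, 109.9000015258789]]
high 898
[[0.57, -0.099, 0.07], [0.468, 0.086, 0.074], [0.47, 0.085, 0.077], [0.574, -0.102, 0.08], [0.517, -0.005, 0.082], [0.469, 0.088, 0.085], [0.577, -0.1, 0.088], [0.51, 0.004, 0.091], [0.516, -0.004, 0.093], [0.507, 0.006, 0.096], [0.574, -0.1, 0.099], [0.474, 0.084, 0.103], [0.503, -0.007, 0.107], [0.498, 0.013, 0.109], [0.498, 0.003, 0.112], [0.473, 0.085, 0.117], [0.472, 0.084, 0.123], [0.573, -0.101, 0.129], [0.472, 0.085, 0.134], [0.47, 0.085, 0.14], [0.467, 0.086, 0.145], [0.573, -0.1, 0.152], [0.574, -0.102, 0.161], [-0.012, -0.427, 0.547], [-0.012, -0.427, 0.547], [-0.012, -0.427, 0.547]]
(504, 612, 3) (522, 792, 3)
```

View pics/tc.png

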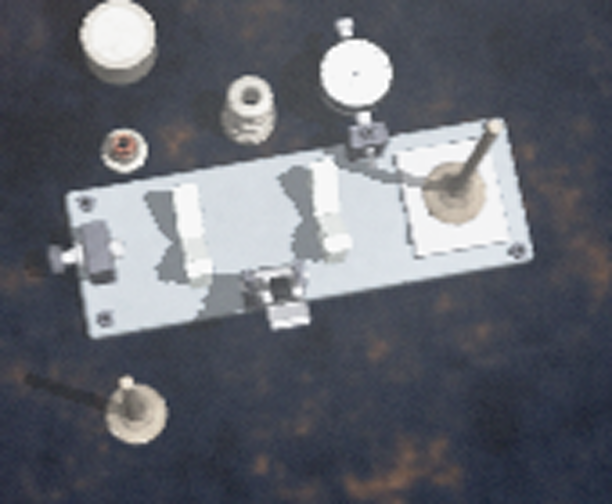

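View pics/sc.png

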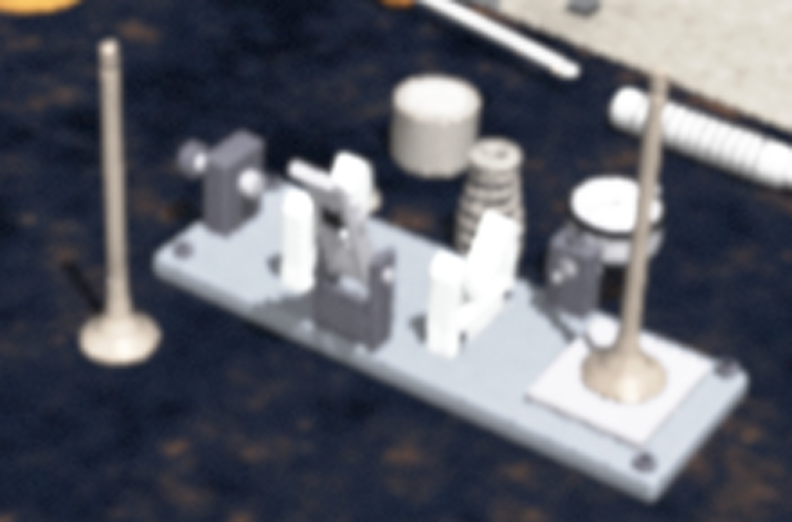

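The top crop shows plate corners at about (66,195), (94,337), (533,262), (504,120), the valve's head at (453,190) and its stem tip at (493,127). In the scene crop the roller arm is raised at (330,215) and its tab at (310,175).

```bash
cat >> h.py <<'E'
def ray(d,u,v,z):
    R=np.array(d['R']); C=-R.T@d['t']; r=R.T@np.array([(u-d['cx'])/d['fx'],(v-d['cy'])/d['fy'],1]); return C+r*(z-C[2])/r[2]
E
python3 - <<'E'
from h import *
T=dict(np.load('top0.npz')); S=dict(np.load('scene0.npz'))
img=T['img'].astype(int); m=np.zeros((480,640),np.uint8); m[170:310,270:440]=1
P=cloud(T); m[(img.min(2)<100)|(P[...,2]<.005)|(P[...,2]>.03)]=0
n,l,st,c=cv2.connectedComponentsWithStats(m); k=1+np.argmax(st[1:,4]); mm=(l==k).astype(np.uint8)
mm=cv2.morphologyEx(mm,cv2.MORPH_OPEN,np.ones((7,7),np.uint8))
cs=max(cv2.findContours(mm,0,1)[0],key=cv2.contourArea)[:,0]
w=np.array([ray(T,u,v,.012)[:2] for u,v in cs]).astype(np.float32)*1000
r=cv2.minAreaRect(w); print(r); print(cv2.boxPoints(r))
cor=np.array([(66,195),(94,337),(533,262),(504,120)])/3.6+[270,170]-.36
w=np.array([ray(T,u,v,.012)[:2] for u,v in cor])*1000
print(w,w.mean(0)); 
y=(w[0]+w[1]-w[2]-w[3])/2; print(np.linalg.norm(y),np.degrees(np.arctan2(-y[0],y[1])))
cs=np.array([(159,262),(652,497),(747,375)])/3.6+[230,225]-.36
print('scene corners',[ (ray(S,u,v,.012)*1000).round(1).tolist() for u,v in cs])
# stem lines
for nme,d,a,b,roi in(('top',T,0,0,(185,240,385,415)),('sc',S,0,0,(235,345,385,425))):
    P=cloud(d); q=P[roi[0]:roi[1],roi[2]:roi[3]].reshape(-1,3)
    for lo,hi in((.05,.09),(.09,.13),(.13,.17)):
        s=q[(q[:,2]>lo)&(q[:,2]<hi)&(q[:,0]>.54)&(q[:,0]<.6)]; print(nme,lo,len(s),s.mean(0))
print('tip top',ray(T,493/3.6+269.7,127/3.6+169.7,.163),'tip sc',ray(S,660/3.6+229.7,77/3.6+224.7,.163))
E
```

```text
((564.31298828125, -10.330833435058594), (84.39058685302734, 248.40269470214844), 5.365458965301514)
[[ 510.68875  109.38073]
 [ 533.9164  -137.93361]
 [ 617.93726 -130.04239]
 [ 594.7096   117.27194]]
[[ 593.14611253  117.82113684]
 [ 512.32717506  108.20458345]
 [ 533.27130884 -136.36321597]
 [ 615.10251082 -129.99208877]] [563.46177681 -10.08239611]
247.12321291928734 4.979533189683156
scene corners [[513.0, 103.3, 12.0], [530.7, -142.5, 12.0], [619.9, -131.3, 12.0]]
top 0.05 23 [ 0.57241873 -0.09530433  0.06872447]
top 0.09 24 [ 0.57222014 -0.09500187  0.11015727]
top 0.13 36 [ 0.57313458 -0.09583139  0.15227183]
sc 0.05 118 [ 0.57400871 -0.09933614  0.07015482]
sc 0.09 129 [ 0.57394604 -0.09915866  0.11052543]
sc 0.13 121 [ 0.57407707 -0.09912842  0.14902002]
tip top [ 0.57405652 -0.09556634  0.163     ] tip sc [ 0.57257798 -0.10056462  0.163     ]
```

```bash
cat >> h.py <<'E'
G=np.array([.565,-.012]); YAW=np.radians(5.3)
def g2w(x,y): 
    c,s=np.cos(YAW),np.sin(YAW); return G+[c*x-s*y,s*x+c*y]
def w2g(p):
    c,s=np.cos(YAW),np.sin(YAW); a=np.array(p[:2])-G; return np.array([c*a[0]+s*a[1],-s*a[0]+c*a[1]])*1000
def go(x,y,z):
    s=manip.get_state(); w,a,b,c=s['ee_rot']
    from scipy.spatial.transform import Rotation as Ro
    R=Ro.from_quat([a,b,c,w]).as_matrix(); d=np.r_[g2w(x/1e3,y/1e3),z/1e3]-s['position']
    tx=np.degrees(np.arctan2(R[1,0],R[0,0])); print('shift',(R.T@d/.04).round(2),'turn',round((tx-np.degrees(YAW))/10,2),'now g',w2g(s['position']).round(1),s['position'][2].round(4),'F',s['contact_force'].round(1),'t',s['clock'])
E
python3 -c "
from h import *; go(0,-125,190)"
```

```text
shift [11.7  -5.28  0.26] turn 1.92 now g [-372.4 -478.3] 0.2001 F [-0.8  0.5 -0.8] t 0.1
```

>>> play_rows:
  motion:
    - [1.2, -0.5, 0, 0.6, 0]
    - [2.4, -1.1, 0, 1.2, 0]
    - [3.6, -1.6, 0, 1.9, 0]
    - [4.8, -2.2, 0, 1.9, 0]
    - [6, -2.7, 0, 1.9, 0]

```text
clock: 0.72
position: [0.4127, -0.3237, 0.2006]
ee_rot: [-0.0, 0.999, 0.048, -0.0]
contact_force: [0.0, -0.0, -0.6]
width: -0.0001
gripper_force: 0.0
```

```bash
python3 -c "
from h import *; go(0,-125,190)"
```

```text
shift [ 4.53 -4.27  0.26] turn 0.02 now g [-180.4 -296.3] 0.2006 F [ 0.  -0.  -0.6] t 0.725
```

>>> play_rows:
  motion:
    - [1.0, -0.9, 0, 0, 0]
    - [2.0, -1.9, 0, 0, 0]
    - [3.0, -2.8, 0, 0, 0]
    - [4.0, -3.8, 0, 0, 0]
    - [4.5, -4.3, 0, 0, 0]

```text
clock: 1.35
position: [0.576, -0.1342, 0.2002]
ee_rot: [-0.0, 0.999, 0.049, -0.0]
contact_force: [0.2, -0.7, -0.3]
width: 0.0001
gripper_force: 0.0
```

>>> play_rows:
  motion:
    - [0, 0, 0.5, 0, 0]
    - [0, 0, 1.2, 0, 0]
    - [0, 0, 1.7, 0, 0]
    - [0, 0, 1.7, 0, 0]

```text
clock: 1.85
position: [0.5732, -0.1363, 0.1308]
ee_rot: [-0.001, 0.999, 0.048, -0.002]
contact_force: [0.1, -0.1, 1.1]
width: 0.0001
gripper_force: 0.0
```

```bash
python3 - <<'E'
from h import *
go(0,-125,130)
S=grab('scene','s1'); T=grab('top','t1')
a=cv2.resize(S['img'][140:370,330:490,::-1],None,fx=2.4,fy=2.4); b=cv2.resize(T['img'][150:330,320:460,::-1],(400,552))
cv2.imwrite('pics/c1.png',np.hstack([a,b[:552,:400]]))
E
```

```text
shift [0.08 0.01 0.02] turn 0.02 now g [  -3.4 -124.5] 0.1308 F [ 0.1 -0.1  1.1] t 1.85
```

View pics/c1.png

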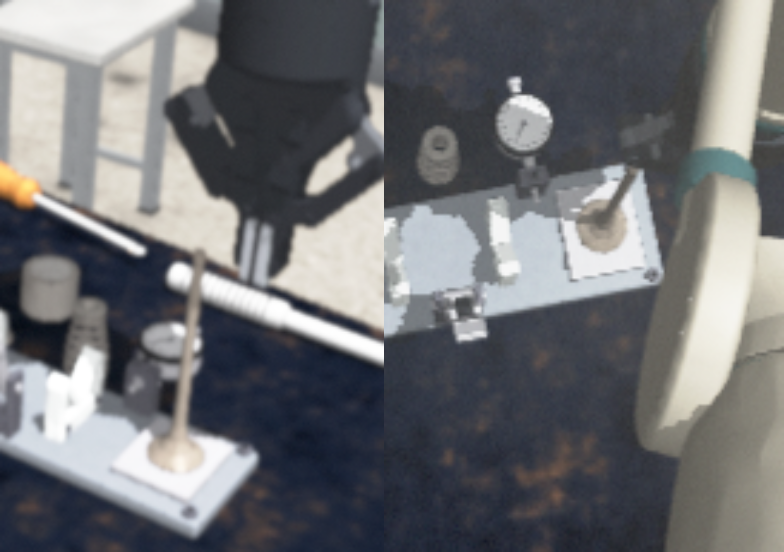

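>>> play_rows:
  motion:
    - [0.08, -0.1, 0, 0, 0]
    - [0.08, -0.25, 0, 0, 0]
    - [0.08, -0.4, 0, 0, 0]
    - [0.08, -0.5, 0, 0, 0]
    - [0.08, -0.6, 0, 0, 0]

```text
clock: 2.58
position: [0.5756, -0.1123, 0.133]
ee_rot: [0.0, 0.999, 0.048, 0.0]
contact_force: [0.6, -0.3, -0.2]
width: 0.0
gripper_force: 0.0
```

>>> play_rows:
  motion:
    - [0, -0.1, 0, 0, 0]
    - [0, -0.2, 0, 0, 0]
    - [0, -0.3, 0, 0, 0]
    - [0, -0.4, 0, 0, 0]
    - [0, -0.5, 0, 0, 0]

```text
clock: 3.2
position: [0.5737, -0.0926, 0.1329]
ee_rot: [0.0, 0.999, 0.048, 0.0]
contact_force: [-0.0, -0.2, -0.4]
width: 0.0
gripper_force: 0.0
```

```bash
python3 - <<'E'
from h import *
go(0,-60,130)
S=grab('scene','s2')
P=cloud(S)[225:345,370:425].reshape(-1,3)
for lo in(.04,.06,.08,.1,.12,.14):
    s=P[(P[:,2]>lo)&(P[:,2]<lo+.02)&(P[:,0]>.54)&(P[:,0]<.6)&(P[:,1]<-.03)]; print(lo,len(s),np.median(s,0).round(4), w2g(np.median(s,0)).round(1))
E
```

```text
shift [-0.03 -0.53  0.07] turn 0.02 now g [  1.2 -81. ] 0.1329 F [-0.  -0.2 -0.4] t 3.2
0.04 99 [ 0.5748 -0.0986  0.0478] [  1.8 -87.1]
0.06 60 [ 0.5739 -0.0996  0.0706] [  0.8 -88. ]
0.08 60 [ 0.5739 -0.0997  0.0893] [  0.8 -88.2]
0.1 62 [ 0.5736 -0.0993  0.1099] [  0.5 -87.7]
0.12 63 [ 0.5737 -0.0996  0.13  ] [  0.6 -88. ]
0.14 70 [ 0.5737 -0.0994  0.1498] [  0.6 -87.8]
```

```bash
python3 - <<'E'
from h import *
S=dict(np.load('s2.npz')); T=grab('top','t2')
a=cv2.resize(S['img'][140:370,330:490,::-1],None,fx=2.4,fy=2.4); b=cv2.resize(T['img'][150:330,320:460,::-1],(400,552))
cv2.imwrite('pics/c2.png',np.hstack([a,b]))
print(pix(S,manip.get_state()['position']))
E
```

```text
(np.float64(405.96513026280945), np.float64(262.68862396370025))
```

View pics/c2.png

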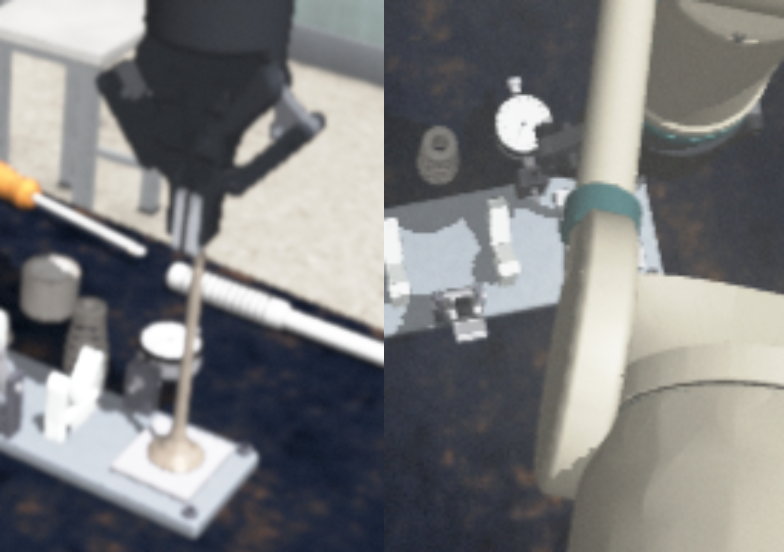

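The picture shows the fingertips at crop (185,250), beside the stem top, while the stated TCP would project to (182,294). I'll check the depth there.

```bash
python3 - <<'E'
from h import *
for f,(a,b,c,e) in(('s1',(225,262,425,450)),('s2',(215,250,396,422))):
    S=dict(np.load(f+'.npz')); P=cloud(S)
    for v in range(a,b,4):
        print(f,v,[(P[v,u]*1000).round(0).astype(int).tolist() for u in range(c,e,4)])
S=dict(np.load('s1.npz')); print(pix(S,[.5732,-.1363,.1308]))
E
```

```text
s1 225 [[2242, 778, -792], [561, -126, 209], [561, -131, 211], [564, -135, 211], [561, -142, 215], [564, -146, 215], [565, -150, 216]]
s1 229 [[2216, 761, -798], [562, -126, 203], [563, -131, 204], [567, -134, 204], [563, -142, 208], [563, -147, 210], [564, -152, 212]]
s1 233 [[2176, 737, -795], [565, -125, 196], [561, -133, 200], [563, -137, 201], [562, -143, 203], [564, -148, 205], [571, -149, 202]]
s1 237 [[2140, 715, -794], [566, -125, 189], [563, -133, 194], [564, -137, 195], [564, -143, 197], [569, -146, 196], [570, -151, 197]]
s1 241 [[2099, 690, -788], [566, -126, 184], [565, -132, 187], [562, -139, 190], [565, -143, 191], [570, -146, 190], [572, -151, 191]]
s1 245 [[2066, 670, -788], [565, -127, 178], [562, -134, 183], [564, -139, 184], [566, -144, 185], [569, -148, 185], [575, -150, 183]]
s1 249 [[2054, 661, -801], [567, -127, 172], [562, -136, 177], [564, -140, 178], [568, -143, 178], [568, -149, 180], [580, -149, 175]]
s1 253 [[810, 5, 3], [817, 1, 1], [561, -137, 172], [564, -141, 173], [567, -145, 173], [568, -150, 175], [2090, 557, -796]]
s1 257 [[769, -17, 22], [803, 
[... 735 characters left out ...]
2]]
s2 231 [[2106, 857, -801], [565, -83, 182], [565, -89, 184], [563, -96, 188], [566, -100, 189], [568, -105, 189], [577, -106, 186]]
s2 235 [[2071, 834, -800], [565, -83, 176], [562, -91, 180], [564, -96, 182], [568, -99, 181], [569, -105, 183], [578, -106, 180]]
s2 239 [[818, 75, 2], [2046, 794, -796], [562, -92, 175], [564, -97, 176], [569, -100, 175], [569, -106, 178], [2099, 718, -788]]
s2 243 [[804, 65, 3], [810, 60, 2], [565, -91, 167], [562, -98, 171], [572, -99, 167], [2062, 716, -793], [2079, 705, -797]]
s2 247 [[793, 58, 2], [798, 52, 2], [803, 47, 2], [808, 41, 2], [572, -100, 161], [820, 31, 1], [2039, 680, -791]]
(np.float64(433.6736935336549), np.float64(276.21395241078636))
```

The cameras put the real fingertips about 30 mm above the reported TCP, so they passed just over the stem. I'll back off, go lower, and allow for the offset from here on.

>>> play_rows:
  motion:
    - [0, 0.3, -0.1, 0, 0]
    - [0, 0.7, -0.1, 0, 0]
    - [0, 1.0, -0.1, 0, 0]
    - [0, 1.0, 0.4, 0, 0]
    - [0, 1.0, 1.0, 0, 0]

```text
clock: 3.92
position: [0.5781, -0.1341, 0.0928]
ee_rot: [0.0, 0.999, 0.047, 0.001]
contact_force: [0.4, -0.9, 0.5]
width: -0.0
gripper_force: 0.0
```

>>> play_rows:
  motion:
    - [0, 0, 0, 0, 0]
    - [0, 0, 0, 0, 0]

```text
clock: 4.18
position: [0.5781, -0.1333, 0.0935]
ee_rot: [0.0, 0.999, 0.048, 0.0]
contact_force: [1.4, 0.8, -0.1]
width: 0.0001
gripper_force: 0.0
```

```bash
python3 - <<'E'
from h import *
go(0,-60,100)
S=grab('scene','s3'); P=cloud(S)
a=P[225:345,370:425].reshape(-1,3)
for lo in(.04,.06,.08,.1,.12,.14):
    s=a[(a[:,2]>lo)&(a[:,2]<lo+.02)&(a[:,0]>.54)&(a[:,0]<.6)&(a[:,1]<-.03)&(a[:,1]>-.11)]; print(lo,len(s), w2g(np.median(s,0)).round(1))
q=P[150:330,380:500].reshape(-1,3); q=q[(q[:,0]>.54)&(q[:,0]<.6)&(q[:,1]<-.112)&(q[:,2]>.05)]
print('low',q[np.argsort(q[:,2])][:8].round(3).tolist())
E
```

```text
shift [-0.04 -1.55 -0.16] turn 0.02 now g [   1.9 -122. ] 0.0935 F [ 1.4  0.8 -0.1] t 4.175
0.04 106 [  1.7 -86.8]
0.06 60 [  0.9 -87.8]
0.08 61 [  0.5 -87.9]
0.1 62 [  0.6 -88.1]
0.12 65 [  0.4 -88.2]
0.14 68 [  0.7 -87.7]
low [[0.577, -0.14, 0.126], [0.569, -0.13, 0.127], [0.57, -0.127, 0.127], [0.578, -0.141, 0.128], [0.57, -0.139, 0.128], [0.571, -0.141, 0.128], [0.573, -0.14, 0.128], [0.57, -0.14, 0.128]]
```

>>> play_rows:
  motion:
    - [-0.04, -0.15, 0, 0, 0]
    - [-0.04, -0.3, 0, 0, 0]
    - [-0.04, -0.4, 0, 0, 0]
    - [-0.04, -0.5, 0, 0, 0]
    - [-0.04, -0.6, 0, 0, 0]

```text
clock: 4.85
position: [0.5742, -0.1087, 0.0935]
ee_rot: [0.0, 0.999, 0.048, 0.001]
contact_force: [0.1, -1.2, 4.0]
width: -0.0001
gripper_force: 1.8
```

>>> play_rows:
  motion:
    - [0, -0.1, 0, 0, 0]
    - [0, -0.2, 0, 0, 0]
    - [0, -0.3, 0, 0, 0]
    - [0, -0.4, 0, 0, 0]
    - [0, -0.5, 0, 0, 0]

```text
clock: 5.48
position: [0.5711, -0.0885, 0.0923]
ee_rot: [-0.0, 0.999, 0.048, -0.001]
contact_force: [-0.2, 0.2, -0.2]
width: 0.0004
gripper_force: 0.0
```

```bash
python3 - <<'E'
from h import *
go(0,-60,100)
S=grab('scene','s4'); P=cloud(S)
a=P[225:345,360:425].reshape(-1,3)
for lo in(.04,.06,.08,.1):
    s=a[(a[:,2]>lo)&(a[:,2]<lo+.02)&(a[:,0]>.54)&(a[:,0]<.6)&(a[:,1]<-.03)&(a[:,1]>-.12)]; print(lo,len(s), w2g(np.median(s,0)).round(1))
E
```

```text
shift [ 0.03 -0.42 -0.19] turn 0.02 now g [ -0.9 -76.7] 0.0923 F [-0.2  0.2 -0.2] t 5.475
0.04 141 [  1.9 -79.2]
0.06 64 [  0.4 -77.1]
0.08 66 [  0.7 -72.3]
0.1 64 [  0.3 -67.3]
```

>>> play_rows:
  motion:
    - [0.02, -0.1, 0, 0, 0]
    - [0.02, -0.2, 0, 0, 0]
    - [0.02, -0.3, 0, 0, 0]
    - [0.02, -0.4, 0, 0, 0]
    - [0.02, -0.45, 0, 0, 0]

```text
clock: 6.15
position: [0.5708, -0.0706, 0.0929]
ee_rot: [0.0, 0.999, 0.048, 0.0]
contact_force: [-0.3, -1.0, 0.0]
width: -0.0005
gripper_force: 0.0
```

>>> play_rows:
  motion:
    - [0, -0.1, 0, 0, 0]
    - [0, -0.2, 0, 0, 0]
    - [0, -0.2, 0, 0, 0]
    - [0, -0.2, 0, 0, 0]

```text
clock: 6.65
position: [0.5701, -0.063, 0.0929]
ee_rot: [0.0, 0.999, 0.048, 0.0]
contact_force: [0.2, 0.1, -0.1]
width: 0.0002
gripper_force: 0.0
```

```bash
python3 - <<'E'
from h import *
go(0,-60,100)
S=grab('scene','s5'); T=grab('top','t5')
a=cv2.resize(S['img'][200:370,260:460,::-1],(640,544)); cv2.imwrite('pics/c5.png',a)
E
```

```text
shift [-0.01  0.22 -0.18] turn 0.02 now g [  0.4 -51.3] 0.0929 F [ 0.2  0.1 -0.1] t 6.65
```

View pics/c5.png

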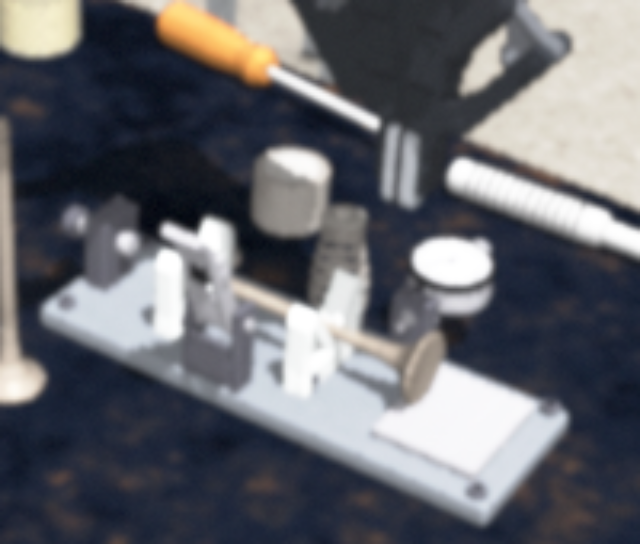

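The valve lies in both V-rests, with its head face at about crop (425,368). Next I'll measure the face position and the gripper's profile above the fingertip.

```bash
python3 - <<'E'
from h import *
S=dict(np.load('s5.npz')); P=cloud(S)
def show(P,sel,n):
    q=P[sel]; g=np.array([w2g(p) for p in q]); z=q[:,2]*1000; return g,z
m=(P[...,2]>.1)&(P[...,2]<.3)&(abs(P[...,0]-.57)<.06)&(P[...,1]<.03)&(P[...,1]>-.16)
g,z=show(P,m,'')
for lo in range(115,215,8):
    k=(z>=lo)&(z<lo+8)
    if k.sum(): print(lo,k.sum(),'x',g[k,0].min().round(),g[k,0].max().round(),'y',g[k,1].min().round(),g[k,1].max().round())
# head face
v=slice(300,330);u=slice(375,402); q=P[v,u].reshape(-1,3); g=np.array([w2g(p) for p in q]); z=q[:,2]*1e3
k=(z>22)&(z<58)&(abs(g[:,0])<22)&(g[:,1]<-50)
print('face',k.sum(),np.percentile(g[k],[5,50,95],axis=0).round(1).tolist(),np.percentile(z[k],[2,50,98]))
m=(P[...,2]>.05)&(P[...,2]<.07)
T=dict(np.load('t5.npz'));
E
```

```text
123 28 x -10.0 1.0 y -59.0 -45.0
131 91 x -11.0 8.0 y -65.0 -39.0
139 113 x -12.0 10.0 y -66.0 -37.0
147 116 x -12.0 9.0 y -66.0 -36.0
155 107 x -12.0 7.0 y -66.0 -38.0
163 103 x -14.0 -2.0 y -80.0 -24.0
171 267 x -15.0 12.0 y -86.0 -15.0
179 309 x -14.0 14.0 y -91.0 -11.0
187 301 x -18.0 20.0 y -99.0 -2.0
195 327 x -19.0 11.0 y -105.0 3.0
203 359 x -19.0 9.0 y -112.0 9.0
211 523 x -19.0 15.0 y -114.0 10.0
face 266 [[-14.0, -69.8], [-2.4, -68.6], [14.3, -53.4]] [23.60757047 41.53982554 54.98168583]
```

>>> play_rows:
  motion:
    - [0, 0.6, 0, 0, 0]
    - [0, 1.4, 0, 0, 0]
    - [0, 1.9, 0, 0, 0]
    - [0, 1.9, 0, 0, 0]

```text
clock: 7.25
position: [0.5775, -0.1398, 0.0928]
ee_rot: [-0.0, 0.999, 0.047, 0.0]
contact_force: [0.1, 0.7, -0.3]
width: 0.0
gripper_force: 0.0
```

>>> play_rows:
  motion:
    - [0, 0, 0.6, 0, 0]
    - [0, 0, 1.2, 0, 0]
    - [0, 0, 1.7, 0, 0]
    - [0, 0, 2.0, 0, 0]
    - [0, 0, 2.0, 0, 0]

```text
clock: 7.88
position: [0.5767, -0.1378, 0.0122]
ee_rot: [-0.001, 0.999, 0.048, -0.001]
contact_force: [0.0, -0.9, -0.3]
width: -0.0
gripper_force: 0.0
```

```bash
python3 - <<'E'
from h import *
go(0,-100,0)
S=grab('scene','s6'); P=cloud(S)
q=P[220:420,380:520].reshape(-1,3); g=np.array([w2g(p) for p in q]); z=q[:,2]*1e3
k=(abs(g[:,0])<16)&(g[:,1]<-105)&(g[:,1]>-150)&(z>24)&(z<200)
i=np.argsort(z[k]); print('low',np.c_[g[k],z[k]][i][:8].round(0).tolist())
k&=(z<75); print(np.percentile(g[k],[1,50,99],axis=0).round(1).tolist())
E
```

```text
shift [ 0.   -0.66  0.31] turn 0.02 now g [  -0.  -126.3] 0.0122 F [ 0.  -0.9 -0.3] t 7.875
low [[-4.0, -133.0, 45.0], [-8.0, -130.0, 46.0], [-3.0, -133.0, 46.0], [-9.0, -122.0, 47.0], [-1.0, -134.0, 47.0], [-10.0, -127.0, 47.0], [-3.0, -133.0, 48.0], [-9.0, -122.0, 48.0]]
[[-11.5, -140.6], [-7.5, -130.0], [7.3, -113.2]]
```

>>> play_rows:
  motion:
    - [0, 0, 0.35, 0, 0]
    - [0, 0, 0.35, 0, 0]
    - [0, -0.3, 0.35, 0, 0]
    - [0, -0.65, 0.35, 0, 0]
    - [0, -0.95, 0.35, 0, 0]

```text
clock: 8.55
position: [0.5735, -0.0995, -0.0009]
ee_rot: [-0.0, 0.999, 0.048, 0.0]
contact_force: [-0.3, -0.1, 0.6]
width: 0.0003
gripper_force: 0.0
```

>>> play_rows:
  motion:
    - [0, -0.1, 0, 0, 0]
    - [0, -0.18, 0, 0, 0]
    - [0, -0.26, 0, 0, 0]
    - [0, -0.34, 0, 0, 0]
    - [0, -0.4, 0, 0, 0]

```text
clock: 9.18
position: [0.5724, -0.0853, -0.0009]
ee_rot: [0.0, 0.999, 0.048, 0.0]
contact_force: [-0.7, -1.7, 1.3]
width: -0.0001
gripper_force: 1.0
```

```bash
python3 - <<'E'
from h import *
go(0,-61.5,0)
E
```

```text
shift [-0.01 -0.3  -0.02] turn 0.02 now g [  0.6 -73.7] -0.0009 F [-0.7 -1.7  1.3] t 9.175
```

Contact. I'll push in small steps and watch the force for the end stop.

>>> play_rows:
  motion:
    - [0, -0.05, 0, 0, 0]
    - [0, -0.1, 0, 0, 0]
    - [0, -0.14, 0, 0, 0]
    - [0, -0.18, 0, 0, 0]
    - [0, -0.18, 0, 0, 0]

```text
clock: 9.8
position: [0.5715, -0.0776, -0.0011]
ee_rot: [0.0, 0.999, 0.048, 0.0]
contact_force: [0.5, -2.0, 0.8]
width: 0.0001
gripper_force: 1.1
```

>>> play_rows:
  motion:
    - [0, -0.03, 0, 0, 0]
    - [0, -0.05, 0, 0, 0]
    - [0, -0.05, 0, 0, 0]

```text
clock: 10.18
position: [0.5713, -0.0758, -0.0011]
ee_rot: [0.0, 0.999, 0.048, 0.0]
contact_force: [-0.0, -3.0, 2.0]
width: -0.0003
gripper_force: 1.5
```

```bash
python3 - <<'E'
from h import *
go(0,-61.5,0)
S=grab('scene','s7');T=grab('top','t7'); a=cv2.resize(S['img'][240:370,265:445,::-1],(760,549)); cv2.imwrite('pics/c7.png',a)
E
```

```text
shift [-0.01 -0.06 -0.03] turn 0.02 now g [  0.4 -64.1] -0.0011 F [-0. -3.  2.] t 10.175
```

View pics/c7.png

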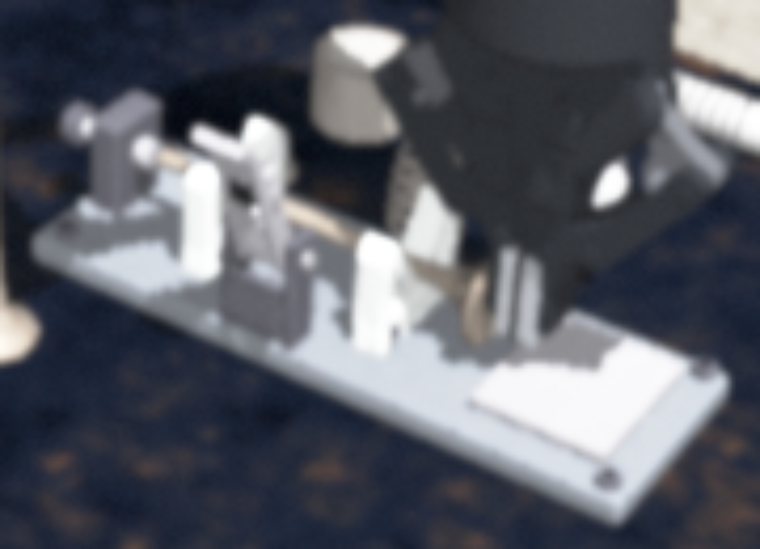

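The stem end is now almost at the end stop's button (crop ~(158,155)). I'll keep pushing gently until the force rises.

>>> play_rows:
  motion:
    - [0, -0.03, 0, 0, 0]
    - [0, -0.05, 0, 0, 0]
    - [0, -0.05, 0, 0, 0]

```text
clock: 10.65
position: [0.5712, -0.0738, -0.001]
ee_rot: [0.0, 0.999, 0.048, 0.0]
contact_force: [0.1, -2.8, 1.6]
width: -0.0003
gripper_force: 1.7
```

>>> play_rows:
  motion:
    - [0, -0.03, 0, 0, 0]
    - [0, -0.05, 0, 0, 0]
    - [0, -0.05, 0, 0, 0]

```text
clock: 11.02
position: [0.571, -0.0718, -0.001]
ee_rot: [0.0, 0.999, 0.048, 0.0]
contact_force: [1.4, -3.3, 2.8]
width: -0.0002
gripper_force: 2.1
```

>>> play_rows:
  motion:
    - [0, -0.03, 0, 0, 0]
    - [0, -0.05, 0, 0, 0]
    - [0, -0.05, 0, 0, 0]

```text
clock: 11.4
position: [0.5712, -0.0718, -0.0009]
ee_rot: [0.002, 0.999, 0.049, 0.0]
contact_force: [1.1, -9.8, 3.0]
width: 0.0002
gripper_force: 4.7
```

```bash
python3 - <<'E'
from h import *
go(0,-61.5,0)
S0=dict(np.load('s7.npz'))
S=grab('scene','s8'); a=[cv2.resize(s['img'][262:300,280:330,::-1],(390,296),interpolation=cv2.INTER_CUBIC) for s in(S0,S)]
b=[cv2.resize(s['img'][285:330,340:400,::-1],(390,292),interpolation=cv2.INTER_CUBIC) for s in(S0,S)]
cv2.imwrite('pics/c8.png',np.vstack([np.hstack(a),np.hstack(b)]))
E
```

```text
shift [-0.02  0.04 -0.02] turn 0.03 now g [  0.6 -60.1] -0.0009 F [ 1.1 -9.8  3. ] t 11.4
```

View pics/c8.png

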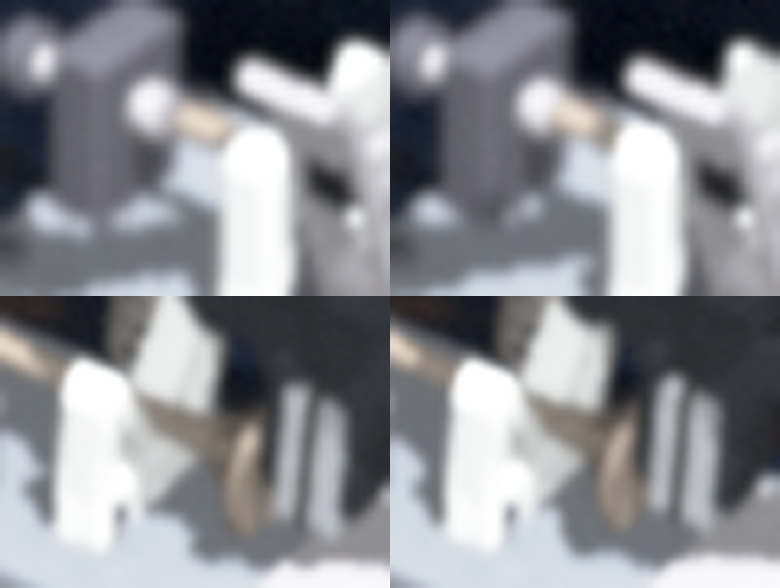

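The force went from about 3 N to 9.8 N with no further motion, and the stem end meets the button (left panels, ~(545,105)), so the valve is home. I'll back off and rise.

>>> play_rows:
  motion:
    - [0, 0.08, 0, 0, 0]
    - [0, 0.2, 0, 0, 0]
    - [0, 0.5, 0, 0, 0]
    - [0, 1.0, 0, 0, 0]
    - [0, 1.2, -0.5, 0, 0]

```text
clock: 12.08
position: [0.5743, -0.1191, 0.0176]
ee_rot: [-0.0, 0.999, 0.048, -0.002]
contact_force: [0.1, -0.2, 0.3]
width: 0.0002
gripper_force: 0.0
```

>>> play_rows:
  motion:
    - [0, 0, -1.3, 0, 0]
    - [0, 0, -2.6, 0, 0]
    - [0, 0, -3.8, 0, 0]
    - [0, 0, -3.8, 0, 0]

```text
clock: 12.58
position: [0.5783, -0.1197, 0.1756]
ee_rot: [0.002, 0.999, 0.048, 0.005]
contact_force: [0.1, -1.1, -0.1]
width: 0.0001
gripper_force: 0.0
```

```bash
python3 - <<'E'
from h import *
go(-105,17,168)
S=grab('scene','s9'); P=cloud(S).reshape(-1,3); g=np.array([w2g(p) for p in P]); z=P[:,2]*1e3
k=(z>65)&(z<130)&(abs(g[:,0]+45)<30)&(abs(g[:,1]-20)<28)
for lo in range(65,120,8):
    m=k&(z>=lo)&(z<lo+8)
    if m.sum()>3: print(lo,m.sum(),np.percentile(g[m],[3,50,97],axis=0).round(0).tolist())
k=(z>60)&(abs(g[:,0]+85)<25)&(abs(g[:,1]-106)<25)&(z<150); print('other',np.median(g[k],0))
k=(abs(g[:,0])<17)&(g[:,1]<-35)&(g[:,1]>-80)&(z>24)&(z<58); print('face',np.percentile(g[k],[5,25,50],axis=0).round(1).tolist())
E
```

```text
shift [-2.7  -3.14  0.15] turn 0.02 now g [   3.3 -108.4] 0.1756 F [ 0.1 -1.1 -0.1] t 12.575
65 37 [[-47.0, 12.0], [-44.0, 14.0], [-37.0, 31.0]]
73 47 [[-51.0, 11.0], [-48.0, 14.0], [-40.0, 32.0]]
81 57 [[-53.0, 12.0], [-50.0, 19.0], [-42.0, 30.0]]
89 54 [[-57.0, 13.0], [-54.0, 18.0], [-45.0, 32.0]]
97 23 [[-61.0, 12.0], [-57.0, 16.0], [-53.0, 30.0]]
105 54 [[-67.0, 12.0], [-64.0, 21.0], [-60.0, 31.0]]
other [-85.80951723 105.34258838]
face [[-15.0, -47.1], [-8.5, -46.6], [-2.7, -46.1]]
```

>>> play_rows:
  motion:
    - [-0.9, -1.0, 0, 0, 0]
    - [-1.8, -2.0, 0, 0, 0]
    - [-2.7, -3.0, 0, 0, 0]
    - [-2.7, -3.15, 0.3, 0, 0]
    - [-2.7, -3.15, 1.2, 0, 0]

```text
clock: 13.25
position: [0.4571, -0.0027, 0.1227]
ee_rot: [0.001, 0.999, 0.048, 0.002]
contact_force: [0.6, -0.2, -1.3]
width: -0.0
gripper_force: 0.0
```

```bash
python3 - <<'E'
from h import *
go(-105,18,60)
S=grab('scene','s10'); P=cloud(S).reshape(-1,3); g=np.array([w2g(p) for p in P]); z=P[:,2]*1e3
k=(z>70)&(z<200)&(abs(g[:,0]+105)<25)&(abs(g[:,1]-18)<25)
i=np.argsort(z[k]); print('low',np.c_[g[k],z[k]][i][:6].round(0).tolist())
E
```

```text
shift [0.03 0.03 1.57] turn 0.03 now g [-106.6   19.2] 0.1227 F [ 0.6 -0.2 -1.3] t 13.25
low [[-98.0, 14.0, 154.0], [-108.0, 13.0, 154.0], [-104.0, 13.0, 155.0], [-107.0, 12.0, 156.0], [-115.0, 18.0, 156.0], [-115.0, 13.0, 156.0]]
```

>>> play_rows:
  motion:
    - [0, 0, 0.8, 0, 0]
    - [0, 0, 1.65, 0, 0]
    - [0.4, 0, 1.65, 0, 0]
    - [0.7, 0, 1.65, 0, 0]
    - [0.8, 0, 1.65, 0, 0]

```text
clock: 13.92
position: [0.4906, 0.0002, 0.0581]
ee_rot: [0.0, 0.999, 0.048, 0.002]
contact_force: [-1.2, 0.1, -0.0]
width: 0.0002
gripper_force: 0.1
```

>>> play_rows:
  motion:
    - [0.1, 0, 0, 0, 0]
    - [0.2, 0, 0, 0, 0]
    - [0.3, 0, 0, 0, 0]
    - [0.4, 0, 0, 0, 0]
    - [0.5, 0, 0, 0, 0]

```text
clock: 14.55
position: [0.5077, 0.0025, 0.0569]
ee_rot: [0.0, 0.999, 0.048, 0.0]
contact_force: [0.3, 0.0, -0.4]
width: 0.0001
gripper_force: 0.1
```

```bash
cat > arm.py <<'E'
from h import *
import sys
go(-40,18,56)
S=grab('scene',sys.argv[1]); P=cloud(S).reshape(-1,3); g=np.array([w2g(p) for p in P]); z=P[:,2]*1e3
k=(z>60)&(z<130)&(g[:,0]>-75)&(g[:,0]<30)&(abs(g[:,1]-20)<28)
for lo in range(60,124,8):
    m=k&(z>=lo)&(z<lo+8)
    if m.sum()>3: print(lo,m.sum(),np.percentile(g[m],[3,50,97],axis=0).round(0).tolist())
E
python3 arm.py s11
```

```text
shift [0.39 0.04 0.02] turn 0.02 now g [-55.7  19.7] 0.0569 F [ 0.3  0.  -0.4] t 14.55
60 48 [[-39.0, 12.0], [-37.0, 28.0], [-29.0, 34.0]]
68 34 [[-39.0, 12.0], [-36.0, 14.0], [-28.0, 28.0]]
76 27 [[-39.0, 12.0], [-37.0, 13.0], [-30.0, 19.0]]
84 32 [[-65.0, 11.0], [-37.0, 13.0], [-30.0, 18.0]]
92 82 [[-67.0, 7.0], [-63.0, 14.0], [-31.0, 31.0]]
100 111 [[-67.0, 6.0], [-62.0, 13.0], [-36.0, 33.0]]
108 101 [[-67.0, 5.0], [-62.0, 13.0], [-49.0, 32.0]]
116 103 [[-67.0, 6.0], [-63.0, 13.0], [-51.0, 30.0]]
```

Upright now. I'll push it a little past.

>>> play_rows:
  motion:
    - [0.1, 0, 0, 0, 0]
    - [0.2, 0, 0, 0, 0]
    - [0.3, 0, 0, 0, 0]
    - [0.4, 0, 0, 0, 0]
    - [0.4, 0, 0, 0, 0]

```text
clock: 15.22
position: [0.5238, 0.004, 0.0569]
ee_rot: [0.0, 0.999, 0.048, 0.0]
contact_force: [1.2, -0.2, -0.1]
width: 0.0001
gripper_force: 0.0
```

```bash
python3 arm.py s12
```

```text
shift [-0.01  0.04  0.02] turn 0.02 now g [-39.5  19.7] 0.0569 F [ 1.2 -0.2 -0.1] t 15.225
60 59 [[-36.0, 12.0], [-32.0, 27.0], [-25.0, 32.0]]
68 48 [[-34.0, 12.0], [-30.0, 15.0], [-21.0, 31.0]]
76 37 [[-30.0, 12.0], [-28.0, 14.0], [-19.0, 21.0]]
84 30 [[-47.0, 12.0], [-26.0, 13.0], [-18.0, 19.0]]
92 70 [[-51.0, 7.0], [-48.0, 14.0], [-20.0, 31.0]]
100 104 [[-51.0, 6.0], [-47.0, 14.0], [-20.0, 32.0]]
108 111 [[-51.0, 5.0], [-46.0, 13.0], [-32.0, 33.0]]
116 99 [[-51.0, 6.0], [-46.0, 14.0], [-34.0, 32.0]]
```

>>> play_rows:
  motion:
    - [0.1, 0, 0, 0, 0]
    - [0.2, 0, 0, 0, 0]
    - [0.3, 0, 0, 0, 0]
    - [0.3, 0, 0, 0, 0]
    - [0.3, 0, 0, 0, 0]

```text
clock: 15.9
position: [0.5352, 0.0052, 0.0568]
ee_rot: [0.0, 0.999, 0.048, -0.0]
contact_force: [0.3, 0.4, 0.2]
width: 0.0003
gripper_force: 0.0
```

```bash
python3 arm.py s13
```

```text
shift [-0.3   0.05  0.02] turn 0.02 now g [-28.1  19.9] 0.0568 F [0.3 0.4 0.2] t 15.9
60 80 [[-29.0, 12.0], [-22.0, 23.0], [-10.0, 32.0]]
68 89 [[-20.0, 11.0], [-13.0, 17.0], [0.0, 31.0]]
76 59 [[-12.0, 12.0], [-4.0, 15.0], [3.0, 22.0]]
84 56 [[-38.0, 13.0], [6.0, 16.0], [11.0, 23.0]]
92 114 [[-39.0, 8.0], [-33.0, 16.0], [15.0, 30.0]]
100 99 [[-39.0, 6.0], [-34.0, 13.0], [-18.0, 31.0]]
108 99 [[-39.0, 5.0], [-34.0, 13.0], [-22.0, 31.0]]
116 98 [[-40.0, 6.0], [-35.0, 14.0], [-23.0, 32.0]]
```

It's falling freely. I'll retreat and check.

>>> play_rows:
  motion:
    - [-0.3, 0, 0, 0, 0]
    - [-0.8, 0, -0.3, 0, 0]
    - [-1.3, 0, -1.2, 0, 0]
    - [-1.8, 0, -2.4, 0, 0]
    - [-2.0, 0, -3.0, 0, 0]

```text
clock: 16.58
position: [0.4544, -0.0026, 0.1791]
ee_rot: [0.0, 0.999, 0.048, 0.001]
contact_force: [-0.0, 0.1, -0.6]
width: -0.0003
gripper_force: 0.0
```

>>> play_rows:
  motion:
    - [-1, 1, 0, 0, 0]
    - [-2, 2, 0, 0, 0]
    - [-2.5, 3, 0, 0, 0]
    - [-2.5, 3, 0, 0, 0]

```text
clock: 17.08
position: [0.3658, -0.1333, 0.1769]
ee_rot: [0.0, 0.999, 0.046, -0.0]
contact_force: [0.1, 0.7, -0.3]
width: 0.0
gripper_force: 0.0
```

```bash
python3 - <<'E'
from h import *
S=grab('scene','s14');T=grab('top','t14'); P=cloud(S).reshape(-1,3); g=np.array([w2g(p) for p in P]); z=P[:,2]*1e3
k=(abs(g[:,0])<17)&(g[:,1]<-35)&(g[:,1]>-80)&(z>24)&(z<58); print('face',np.percentile(g[k],[5,25,50],axis=0).round(1).tolist())
cv2.imwrite('pics/c14.png',np.hstack([cv2.resize(S['img'][240:370,240:445,::-1],(400,254)),cv2.resize(T['img'][170:310,270:440,::-1],(400,330))[:254]]))
a=cv2.resize(S['img'][240:370,240:445,::-1],(460,292),interpolation=2);b=cv2.resize(T['img'][165:305,270:440,::-1],(340,280),interpolation=2)
c=np.zeros((292,800,3),np.uint8); c[:,:460]=a; c[:280,460:]=b; cv2.imwrite('pics/c14.png',c); print(manip.get_state()['contact_force'])
E
```

```text
face [[-14.4, -47.0], [-8.3, -46.6], [-2.2, -46.2]]
[-0.10354172  0.26689067 -0.22599377]
```

View pics/c14.png

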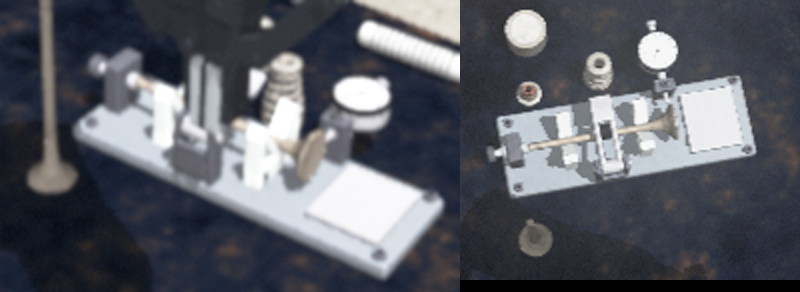

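The roller arm lies across the stem (top panel ~(603,130)), the stem end is at the stop, and the other parts still stand where they were. I'm handing it in.

```bash
python3 -c "
from rig import manip; print(manip.sign_off())"
```

```text
the job is handed in; nothing more can be done
None
```

The valve lies in both V-rests with its stem end against the end stop, the roller arm is flipped down across the stem, the parts round the gauge still stand where they were, and the job was handed in at about 17 s of the 48 s allowed (no verdict came back).

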